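# Find the warped press lid and cover the rice mould

## Task

One of the two white press lids has warped. Set either lid squarely on the dark stone slab, let go, and rock it: press down on its blue dot, then on its orange dot, and watch whether it tilts. Then fit the true lid over the rice mould so that it sits home and level, lengths in line, and lay the warped lid flat in the orange tray, without disturbing the shaker, the bowl or the paddle.

Things in the scene. Friction and masses are not known exactly. Their poses are not given: they have to be found in the camera images.
- lid_a: one of two like white plastic press lids, 0.18 kg: a shallow hollow upside-down pan, 133 (x) x 109 (y) mm over its rim with four corner feet (8 mm thick, round-ended, centred at x +-62.5, y +-50.5), flat top 113 x 89 mm at z = 20 mm; a blue dot on top at x = +46, an orange one at x = -46 (y = 0). Origin: centre, level with a true lid's feet; z up, x towards the blue dot
- lid_b: the other lid, of the same size, dots and axes. One of the two, not known which, is true and lies level and still. On the warped one two diagonally opposite feet reach 3.5 mm below the origin, the other two end 1.5 mm above it: on a flat surface it teeters or leans about 3.5 degrees, tips when pressed at an end, and stays so until pressed at the other
- lid_a_handle (a point): middle of the grey bar handle on lid_a's top: 50 (x) by 20 (y) mm, rising from 20 to 58 mm above the lid's origin, centred; this point is 44 mm above the origin
- lid_b_handle (a point): middle of the grey bar handle on lid_b's top: 50 (x) by 20 (y) mm, rising from 20 to 58 mm above the lid's origin, centred; this point is 44 mm above the origin
- rack: fixed drying rack at the robot's left, a dark 110 (x) by 236 (y) mm plate with two aluminium blocks (70 x 50 mm, tops 40 mm above the origin) at y = +-66 mm; at the start each block carries one lid from inside, its feet in the air and its origin 26 mm above the counter. Origin: centre of the underside
- slab: fixed dark stone slab with a flat top, 170 (x) by 150 (y) mm, 20 mm thick. Origin: centre of the underside
- mould: fixed white rice mould, 164 (x) by 140 (y) mm, flat ledge 34 mm above the origin; from it rises a block with sloping sides, 114 x 90 mm at the ledge, 104 x 80 mm at its top 46 mm above the origin, two triangles drawn on top. Origin: centre of the underside
- mould_seat (a point): centre of the mould at ledge height: a seated true lid has its origin here, its feet on the ledge, its x along the mould's x, either end first. Let go within 6 mm and 0.05 rad of this the slopes centre it to about 3 mm. A warped lid teeters on the ledge, 3 mm too high
- tray: fixed orange open tray, outside 180 (x) by 156 (y) mm, walls 25 mm high and 5 mm thick, floor 5 mm above the origin. Origin: centre of the underside
- shaker: glass shaker with steel cap, 44 mm across, 85 mm high, loose; leave alone. Origin: centre of the underside
- bowl: blue bowl, 90 mm across, 45 mm high, loose; leave alone. Origin: centre of the underside
- paddle: rice paddle, 200 mm long, lying on the counter, loose; leave alone. Origin: about its middle
Mind the look-alikes: they are no part of the job. Leave any purple or turquoise look-alike of the lid_a alone. Leave any brown look-alike of the lid_b alone.

How it is judged:
On the way, in this order (a step that is already met when the one before it is completed fails the run):
1. one of the lids stands on the slab, let go (((horizontal distance between lid_a and slab below 0.03 m and z of lid_a in the frame of slab between 0.015 and 0.032 m and angle between lid_a's own z axis and vertical below 0.12 rad and contact force between the fingers and lid_a below 0.2 N) or (horizontal distance between lid_b and slab below 0.03 m and z of lid_b in the frame of slab between 0.015 and 0.032 m and angle between lid_b's own z axis and vertical below 0.12 rad and contact force between the fingers and lid_b below 0.2 N))), for 0.2 s.
2. the lid on the slab is pressed down (over 1 N) at its blue-dot end (((horizontal distance between lid_a and slab below 0.03 m and z of lid_a in the frame of slab below 0.032 m and angle between lid_a's own z axis and vertical below 0.12 rad and contact force between the fingers and lid_a above 1 N and x of the grasp point in the frame of lid_a above 0.03 m) or (horizontal distance between lid_b and slab below 0.03 m and z of lid_b in the frame of slab below 0.032 m and angle between lid_b's own z axis and vertical below 0.12 rad and contact force between the fingers and lid_b above 1 N and x of the grasp point in the frame of lid_b above 0.03 m))), for 0.1 s.
3. the lid on the slab is pressed down (over 1 N) at its orange-dot end (((horizontal distance between lid_a and slab below 0.03 m and z of lid_a in the frame of slab below 0.032 m and angle between lid_a's own z axis and vertical below 0.12 rad and contact force between the fingers and lid_a above 1 N and x of the grasp point in the frame of lid_a below -0.03 m) or (horizontal distance between lid_b and slab below 0.03 m and z of lid_b in the frame of slab below 0.032 m and angle between lid_b's own z axis and vertical below 0.12 rad and contact force between the fingers and lid_b above 1 N and x of the grasp point in the frame of lid_b below -0.03 m))), for 0.1 s.
At the end, for the whole second after the job is handed in: One lid home on the mould: within 5 mm of centre, in line within 0.1 rad, under 1.8 mm above its seat, tilted under 0.02 rad (only the true lid can). The other on the tray's floor: within 30 mm of its middle in x and y, tilted under 0.12 rad. Both at rest (((horizontal distance between lid_a and mould below 0.005 m and z of lid_a in the frame of mould between 0.031 and 0.0358 m and angle between the x axis of lid_a and the x axis of mould, either way round below 0.1 rad and angle between lid_a's own z axis and vertical below 0.02 rad and x of lid_b in the frame of tray between -0.03 and 0.03 m and y of lid_b in the frame of tray between -0.03 and 0.03 m and z of lid_b in the frame of tray below 0.013 m and angle between lid_b's own z axis and vertical below 0.12 rad and linear speed of each of lid_a, lid_b below 0.02 m/s) or (horizontal distance between lid_b and mould below 0.005 m and z of lid_b in the frame of mould between 0.031 and 0.0358 m and angle between the x axis of lid_b and the x axis of mould, either way round below 0.1 rad and angle between lid_b's own z axis and vertical below 0.02 rad and x of lid_a in the frame of tray between -0.03 and 0.03 m and y of lid_a in the frame of tray between -0.03 and 0.03 m and z of lid_a in the frame of tray below 0.013 m and angle between lid_a's own z axis and vertical below 0.12 rad and linear speed of each of lid_b, lid_a below 0.02 m/s))); the robot touches nothing.
It fails at once if the shaker is pushed away by more than 30 mm or tipped over (distance of shaker from where it was at the start of the episode above 0.03 m or angle between shaker's own z axis and vertical above 0.5 rad).
It fails at once if the bowl is pushed away by more than 30 mm or tipped over (distance of bowl from where it was at the start of the episode above 0.03 m or angle between bowl's own z axis and vertical above 0.5 rad).
It fails at once if the paddle is pushed away by more than 30 mm or tipped over (distance of paddle from where it was at the start of the episode above 0.03 m or angle between paddle's own z axis and vertical above 0.5 rad).
It also fails if it takes over 72 s, if anything falls off the work surface, if the arm or the gripper's body presses on something with over 40 N, if the wrist force passes 120 N, or if a joint passes its speed limit or range.

## Robot

A 6-joint arm with a two-finger parallel gripper is mounted at the origin on the work surface. World frame = base frame: x ahead of the robot, y to its left, z up, the work surface at z = 0. Lengths are in m, angles in rad, forces in N, time in s.
With the tool pointing down it reaches from about 0.35 to 0.775 m from the base axis. Payload 5.5 kg.
Tool frame: the origin (TCP) lies between the finger pads; the fingertips stand 19 mm ahead of it and the grasp point (between the pads) is the TCP (env.tcp_to_tips is the distance from the TCP to the fingertips, in m); z points along the fingers, y is the direction in which the jaws open and shut (so a half turn about z gives the same grasp; the last joint's range is limited). The gripper opens to 85 mm and grips with 20 to 120 N. Pads are 22 mm wide; open, the fingers measure 114 mm over their backs; the gripper's body (76 mm by 85 mm) begins 54 mm behind the grasp point. The pads swing forward as they close: fully open they stand 13 mm farther back than shut.
Start: joints at [-1.457, 0.313, 0.046, 1.304, 0, 1.431], TCP at [0.144, -0.557, 0.25] pointing down, gripper open.
Joint ranges: [-2.76, 2.76], [-0.86, 1.69], [-1.03, 1.26], [-2.2, 2.34], [-1.47, 1.5], [-3.14, 3.14]. Speed limits (rad/s): [2.57, 2.57, 3.14, 3.14, 3.14, 3.14].

## Interface

Orientations are given as a unit quaternion [w, x, y, z].
In Python, from workcell import env, eyes, job gives the robot as it stands. The module is installed in compiled form; this text tells all that it offers.
- The arm moves only by the tool move_arm, never from a script. Its argument "commands" is a list of rows, each a list of 3 entries, a list of its own where there are three numbers: the shift along the world's x, y, z as a fraction of full scale, then the turn, a rotation vector about the world's x, y, z as a fraction of full scale, then the gripper command: -1 is shut, 1 is fully open, values between are in proportion. In form: [[[x, y, z], [wx, wy, wz], gripper], ...]. A call has 1 to 5 rows; each row shifts and turns the commanded pose from where the row before left it; what a row does not reach is not made up. Full scale, the value 1, is 0.04 m for a shift and 8 degrees for a turn. A row lasts 1/10 s, in which the tool goes at most 50 mm and 8.59 degrees, less where a joint would pass 70% of its speed; a pose out of reach is approached as far as the arm can. A call with a number of a shift or a turn outside -1 to 1 is refused whole. A call with a gripper value outside its range is refused whole. The fingers move at their own pace and stop on an object; "newtons" is the grip in N (left out, the last holds). Time passes only in rows, so rows that do not move let the fingers close. It gives the time, the measured TCP pose, the force and the opening at its end, in the units of the state.
- env.get_state(): the state, without advancing time (a new reading comes with each control period).
- eyes.read_camera(name): name is "side" or "top" or "wrist"; returns a dict with "frame" (480x640x3 uint8, red, green, blue), "mtx" (3x3 intrinsics, pixels), "camera_from_world" (4x4, takes a point from world to camera coordinates); the wrist camera has in their place "mount" (4x4, takes a point from camera to tool coordinates, whose origin is the TCP and whose axes are the flange's). Camera axes: x right, y down, z forward; pixel columns grow to the right and rows downward; lengths in m; the calibration is good to about 2 mm. The wrist camera is an equidistant fisheye: a pixel r from the principal point sees the ray r / f radians off the axis. A picture is of the moment at which its call begins: read the wrist's pose just before it. There is no depth.
- job.hand_in(): hands the job in, once; it reports no verdict.
The state is a dict: "clock": time; "joint_pos": joint angles; "qvel": joint speeds; "tau": joint torques, N m; "tcp_pos": TCP position; "orientation": TCP orientation; "wrist_force": force on the tool from outside, world axes, zero at the start; "ft_torque": the same for the moment, N m; "finger_gap": finger opening in m.
Only numpy, scipy, OpenCV 4.12 (cv2) and the standard library are available. Lean on these libraries where they do the work, as an engineer would, in place of code of your own. Each camera call takes 0.05 s, during which the arm holds its last target.

## Working session

There is one attempt and no reset: what is moved stays moved. The work goes in short steps, Python scripts to look and compute and a tool call to move; the robot and the scene stay as the last step left them, time stands still between calls to the robot, and variables do not carry over. Pictures are saved under pics/ and viewed, and the job is handed in when it is done.

Besides the shell and the picture viewer there is one more tool, called after "Emit:" in YAML: its name, and indented under it one key for each argument. move_arm: Moves the arm, as the interface text tells. Its arguments: {"type":"object","properties":{"commands":{"type":"array","items":{"type":"array"}},"newtons":{"type":"number"}},"required":["commands"]}

```bash
mkdir -p pics; ls
cat > h.py <<'E'
import numpy as np, cv2
from workcell import env, eyes, job
def snap(n,fn):
    d=eyes.read_camera(n); cv2.imwrite('pics/'+fn,d['frame'][:,:,::-1]); return d
def ray(d,px,z):
    """pixel->world at plane z"""
    K=d['mtx'];T=np.linalg.inv(d['camera_from_world'])
    r=T[:3,:3]@np.linalg.solve(K,[px[0],px[1],1.0]);o=T[:3,3]
    return o+r*(z-o[2])/r[2]
def proj(d,p):
    c=d['camera_from_world']@np.append(p,1);u=d['mtx']@c[:3];return u[:2]/u[2]
E
python3 - <<'E'
from h import *
np.set_printoptions(precision=4,suppress=True)
for n in ['top','side','wrist']:
    d=snap(n,n+'0.png'); print(n,d['mtx'].tolist(),d.get('camera_from_world',d.get('mount')))
    np.save(n+'0.npy',d,allow_pickle=True)
print(env.get_state())
E
```

```text
pics
top [[452.58302444889796, 0.0, 317.2350243118495], [0.0, 452.58302444889796, 243.27466856195574], [0.0, 0.0, 1.0]] [[ 0.0218 -0.9997  0.0104  0.0128]
 [-0.9871 -0.0231 -0.1585  0.5571]
 [ 0.1587 -0.0068 -0.9873  1.1558]
 [ 0.      0.      0.      1.    ]]
side [[507.59184315387125, 0.0, 325.4788254405343], [0.0, 507.59184315387125, 235.36889386048156], [0.0, 0.0, 1.0]] [[-0.9757 -0.219   0.0017  0.5174]
 [-0.1187  0.5221 -0.8446  0.1078]
 [ 0.1841 -0.8243 -0.5355  1.3187]
 [ 0.      0.      0.      1.    ]]
wrist [[371.64829954431775, 0.0, 322.2755348239705], [0.0, 371.64829954431775, 246.4979860868951], [0.0, 0.0, 1.0]] [[ 0.0009 -0.9464 -0.3229  0.0841]
 [ 1.      0.0006  0.0008 -0.001 ]
 [-0.0006 -0.3229  0.9464 -0.1249]
 [ 0.      0.      0.      1.    ]]
{'clock': 0.15, 'joint_pos': array([-1.4566,  0.3139,  0.0453,  1.3036,  0.    ,  1.4312]), 'qvel': array([ 0.0005, -0.0022,  0.0032,  0.0017,  0.0011, -0.0001]), 'tau': array([  0.0028, -48.1065,  29.8816,   0.0139,  -0.0001,  -0.    ]), 'tcp_pos': array([ 0.1443, -0.5562,  0.2496]), 'orientation': array([-0.0007,  0.992 ,  0.1266,  0.    ]), 'wrist_force': array([ 0.8759, -0.206 , -0.8236]), 'ft_torque': array([ 0.0041, -0.0234, -0.0098]), 'finger_gap': 0.08542712511384534}
```

View pics/top0.png

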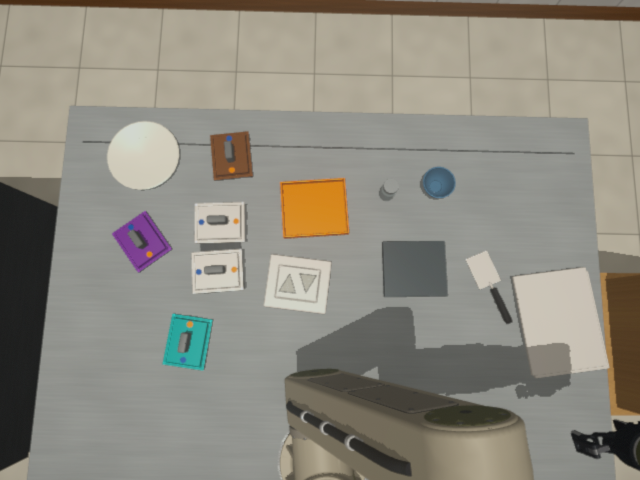

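View pics/side0.png

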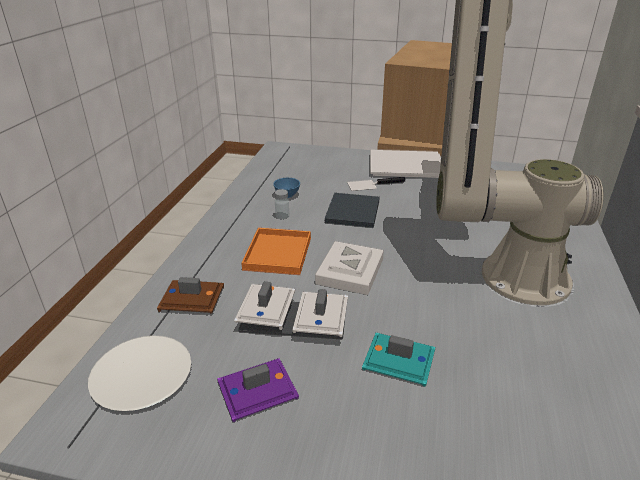

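The top view shows the white lids at about (219,222) and (217,271), blue dots to the left. The tray is at (315,208), the mould at (298,284) and the slab at (415,268). The purple, teal and brown look-alikes stand around them.

```bash
cat >> h.py <<'E'
def load(n): return np.load(n,allow_pickle=True).item()
def masks(f):
    hsv=cv2.cvtColor(f,cv2.COLOR_RGB2HSV)
    return hsv
def blobs(m,amin=5):
    n,l,s,c=cv2.connectedComponentsWithStats(m.astype(np.uint8))
    return [(c[i].round(1),s[i]) for i in range(1,n) if s[i][4]>=amin],l
E
python3 - <<'E'
from h import *
np.set_printoptions(precision=4,suppress=True)
for n in ['top','side']:
    d=load(n+'0.npy'); h=masks(d['frame']); H,S,V=[h[:,:,i].astype(int) for i in range(3)]
    print(n)
    ro=(slice(190,310),slice(185,250)) if n=='top' else (slice(275,340),slice(230,355))
    for nm,m in dict(blue=(H>100)&(H<125)&(S>120),orange=(H>5)&(H<20)&(S>120)).items():
        mm=np.zeros_like(m);mm[ro]=m[ro]
        for c,s in blobs(mm,4)[0]: print(nm,c,s[4],ray(d,c,0.046))
    # tray
    m=((H>5)&(H<22)&(S>150)&(V>120))
    for c,s in blobs(m,800)[0]: print('tray',c,s)
    if n=='top':
        tr=max(blobs(m,800)[0],key=lambda t:t[1][4])
    # white things
    m=(S<30)&(V>190)
    for c,s in blobs(m,500)[0]: print('white',c,s)
    m=(V<75)
    for c,s in blobs(m,500)[0]: print('dark',c,s)
E
```

```text
top
blue [200.9 221.6] 11 [0.6075 0.3362 0.046 ]
blue [198.3 271.5] 14 [0.4744 0.3347 0.046 ]
orange [235.6 220.8] 19 [0.6119 0.2442 0.046 ]
orange [233.8 268.8] 19 [0.4836 0.2424 0.046 ]
tray [313.9 207.6] [ 280  178   69   60 3635]
white [142.5 154.9] [ 108  122   70   67 3741]
white [218.2 222.2] [ 195  202   49   41 1418]
white [216.3 270.9] [ 192  250   51   44 1530]
white [482.7 269.4] [466 251  34  38 725]
white [297.1 283.7] [ 264  255   67   58 2447]
white [562.2 314.7] [ 514  268   94  104 6260]
dark [ 21.5 312.3] [    0   182    57   288 11709]
dark [414.5 401.6] [ 308  374  203   52 3745]
dark [612.8 442.6] [ 571  420   69   50 1792]
dark [381.1 457.5] [350 438  61  38 827]
side
blue [259.7 313.3] 21 [0.6044 0.337  0.046 ]
blue [318.1 321.7] 24 [0.4716 0.3351 0.046 ]
orange [272.  287.4] 7 [0.6061 0.2425 0.046 ]
tray [276.8 250.9] [ 242  228   69   47 2486]
white [400.2 160.6] [ 371  150   70   23 1261]
white [349.7 262.6] [ 316  242   67   43 1312]
white [265.2 304.7] [ 235  284   60   42 1137]
white [321.  312.5] [ 293  292   55   43 1281]
white [139.  372.9] [  88  336  103   75 5726]
dark [626.4 217. ] [ 601  118   39  195 3744]
dark [352.3 210.2] [ 325  193   54   35 1385]
dark [281.9 328.3] [238 301 105  39 788]
```

Run:
```python
from h import *
a=load('top0.npy')['frame'][180:330,180:460,::-1]; cv2.imwrite('pics/tc.png',cv2.resize(a,(784,420),interpolation=cv2.INTER_CUBIC))
a=load('side0.npy')['frame'][180:350,220:400,::-1]; cv2.imwrite('pics/sc.png',cv2.resize(a,(630,595),interpolation=cv2.INTER_CUBIC))
```

```text
(no output)
```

View pics/tc.png

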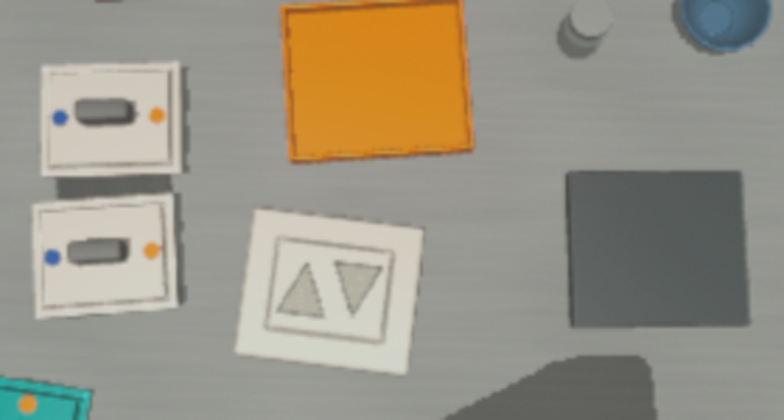

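View pics/sc.png

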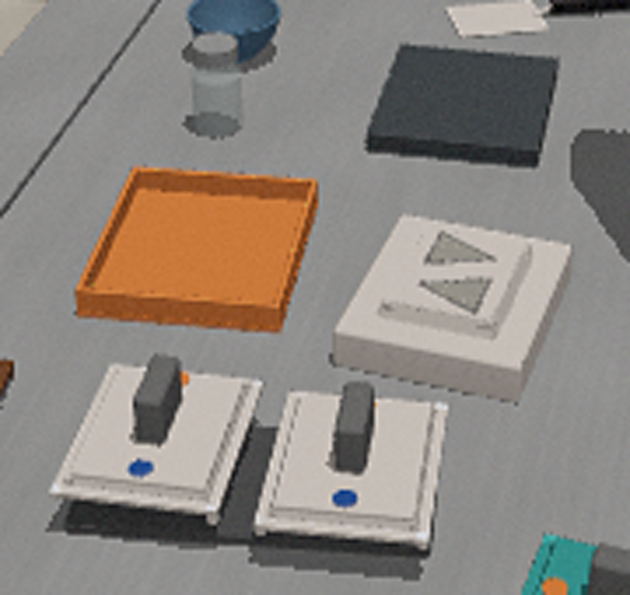

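```bash
cat >> h.py <<'E'
def rect(d,m,z,seed=None):
    cs,_=cv2.findContours(m.astype(np.uint8),cv2.RETR_EXTERNAL,cv2.CHAIN_APPROX_NONE)
    if seed is not None: c=[c for c in cs if cv2.pointPolygonTest(c,seed,False)>=0][0]
    else: c=max(cs,key=cv2.contourArea)
    P=np.array([ray(d,p[0],z)[:2] for p in c])
    (cx,cy),(w,h),a=cv2.minAreaRect((P*1000).astype(np.float32))
    if w<h: w,h,a=h,w,a+90
    return np.round([cx,cy,w,h,a%180],1)
E
python3 - <<'E'
from h import *
np.set_printoptions(precision=4,suppress=True)
for n in ['top','side']:
    d=load(n+'0.npy'); f=d['frame']; h=masks(f); H,S,V=[h[:,:,i].astype(int) for i in range(3)]
    T=np.linalg.inv(d['camera_from_world']);print(n,T[:3,3])
    m=((H>5)&(H<22)&(S>150)&(V>100))
    print('tray z0.025',rect(d,m,0.025))
    seed=(298,260) if n=='top' else (330,262)
    for th in (170,190,200): print('mould',th,rect(d,(S<35)&(V>th),0.034,seed))
    if n=='top': print(V[268,370:460],V[230:310,415])
    else: print(V[190:230,352],V[210,320:385])
    # triangles
    ro=(slice(268,300),slice(275,325)) if n=='top' else (slice(242,275),slice(335,372))
    m=np.zeros(V.shape,bool); m[ro]=(V[ro]<185)
    for c,s in blobs(m,20)[0]: print('tri',c,s,ray(d,c,0.046))
E
```

```text
top [0.3661 0.0335 1.2293]
tray z0.025 [659.2  36.4 177.5 156.5  95.1]
mould 170 [449.7  75.2 162.3 138.1  84.2]
mould 190 [450.1  75.6 159.3 136.1  84.1]
mould 200 [450.   75.4 157.5 133.5  84.1]
[150 151 151 150 150 150 150 150 149 149 149 141 113  80  95  99  99  99
  99  98  97  98  97  97  97  97  96  96  96  96  96  96  95  95  95  96
  94  95  94  94  94  94  94  93  94  93  92  93  92  93  93  93  92  92
  92  92  92  91  92  92  91  91  91  91  92  91  91  92  91  91  91  91
  91  91  91  98 123 149 151 151 151 150 151 150 150 150 150 150 150 150] [149 148 148 147 148 150 151 150 149 150 140 101  91  91  92  91  92  91
  92  91  91  91  92  92  92  92  92  91  93  92  92  92  93  92  93  93
  93  92  93  93  94  94  94  95  94  94  95  95  94  95  95  95  96  95
  95  95  95  96  96  97  97  97  97  97  97  95 105 144 148 147 147 147
 147 147 148 147 146 146 146 146]
tri [276.5 281.9] [275 268   4  27  34] [0.4518 0.1295 0.046 ]
tri [309.  268.4] [300 268  18   2  24] [0.4891 0.0455 0.046 ]
tri [318. 285.] [316 270   5  30  55] [0.4462 0.021  0.046 ]
tri [306.7 280.3] [299 273  18  20 191] [0.4578 0.0508 0.046 ]
tri [287.7 285.6] [279 274  17  20 193] [0.4429 0.0999 0.046 ]
tri [286.6 298.1] [275 296  26   4  39] [0.4104 0.1018 0.046 ]
side [0.2749 1.144  0.7962]
tray z0.025 [653.1  54.1 208.1 160.6  95.1]
mould 170 [446.4  80.3 162.6 137.5  84.3]
mould 190 [446.7  79.8 159.8 135.8  84.2]Traceback (most recent call last):
  File "<stdin>", line 9, in <module>
  File "h.py", line 21, in rect
    if seed is not None: c=[c for c in cs if cv2.pointPolygonTest(c,seed,False)>=0][0]
                           ~~~~~~~~~~~~~~~~~~~~~~~~~~~~~~~~~~~~~~~~~~~~~~~~~~~~~~~~^^^
IndexError: list index out of range
```

Run:
```python
from h import *
np.set_printoptions(precision=4,suppress=True)
d=load('side0.npy'); V=masks(d['frame'])[:,:,2].astype(int)
for th in (170,180,185,190):
    m=np.zeros(V.shape,bool); ro=(slice(242,275),slice(335,372)); m[ro]=V[ro]<th
    for c,s in blobs(m,20)[0]: print(th,'tri',c,s,ray(d,c,0.046))
d=load('top0.npy'); V=masks(d['frame'])[:,:,2].astype(int)
m=np.zeros(V.shape,bool); ro=(slice(225,315),slice(375,455)); m[ro]=(V[ro]>86)&(V[ro]<115); print('slab',rect(d,m,0.02))
d=load('side0.npy'); V=masks(d['frame'])[:,:,2].astype(int)
print(V[185:232,352])
for p in [(325,223),(374,227),(381,197),(337,194)]: print(ray(d,p,0.02))
# dots both views triangulated offset; shaker, bowl
d=load('top0.npy')
for p in [(390,187),(439,183)]: print(ray(d,p,0.06))
```

```text
170 tri [360.6 243.5] [342 242  30   6  99] [0.4316 0.0081 0.046 ]
170 tri [349.1 251.6] [341 246  21  10 108] [0.4548 0.0531 0.046 ]
170 tri [364.5 264. ] [355 250  17  25  77] [0.4066 0.0995 0.046 ]
170 tri [351.3 262.8] [340 259  21  11 124] [0.4402 0.1017 0.046 ]
180 tri [360.6 243.6] [342 242  30   6 101] [0.4315 0.0086 0.046 ]
180 tri [349.4 251.5] [341 246  21  10 123] [0.4541 0.0525 0.046 ]
180 tri [353.3 265.6] [335 250  37  25 338] [0.4331 0.1126 0.046 ]
185 tri [360.4 243.5] [341 242  31   6 102] [0.4321 0.0082 0.046 ]
185 tri [349.4 251.5] [341 246  21  10 124] [0.4541 0.0525 0.046 ]
185 tri [353.4 265.6] [335 250  37  25 353] [0.4329 0.1125 0.046 ]
190 tri [360.2 243.6] [341 242  31   6 106] [0.4326 0.0088 0.046 ]
190 tri [349.4 251.5] [341 246  21  10 124] [0.4541 0.0525 0.046 ]
190 tri [353.4 265.6] [335 250  37  25 373] [0.4329 0.1125 0.046 ]
slab [ 498.7 -237.1  170.3  148.5   91.3]
[197 198 199 199 200 173 142 145 144  81  69  72  72  73  67  71  75  69
  66  74  72  71  70  71  68  72  73  73  68  71  68  68  71  70  69  77
  33  49  39  45  55 125 145 142 143 143 142]
[ 0.5581 -0.1175  0.02  ]
[ 0.413  -0.1271  0.02  ]
[ 0.417  -0.3176  0.02  ]
[ 0.5603 -0.3063  0.02  ]
[ 0.7111 -0.1658  0.06  ]
[ 0.7255 -0.2974  0.06  ]
```

Emit:
move_arm:
  commands:
    - [[1, 0.75, 0], [0, 0, 0], 0.3]
    - [[1, 0.75, 0], [0, 0, 0.5], 0.3]
    - [[1, 0.75, 0], [0, 0, 0.5], 0.3]
    - [[1, 0.75, 0], [0, 0, 0.5], 0.3]
    - [[1, 0.75, 0], [0, 0, 0.5], 0.3]
  newtons: 40

```text
clock: 0.65
tcp_pos: [0.3455, -0.4052, 0.2501]
orientation: [-0.0, 0.964, 0.265, -0.0]
wrist_force: [-0.3, -0.2, 0.2]
finger_gap: 0.0558
```

Emit:
move_arm:
  commands:
    - [[1, 0.75, 0], [0, 0, 0.5], 0.3]
    - [[0.2, 1, 0], [0, 0, 0.5], 0.3]
    - [[0.2, 1, 0], [0, 0, 0.5], 0.3]
    - [[0.2, 1, 0], [0, 0, 0.5], 0.3]
    - [[0.2, 1, 0], [0, 0, 0.5], 0.3]

```text
clock: 1.15
tcp_pos: [0.4163, -0.2148, 0.25]
orientation: [-0.0, 0.904, 0.428, -0.0]
wrist_force: [-0.1, 0.2, 0.8]
finger_gap: 0.0552
```

Emit:
move_arm:
  commands:
    - [[0.2, 1, 0], [0, 0, 0.5], 0.3]
    - [[0.2, 1, 0], [0, 0, 0.5], 0.3]
    - [[0.2, 1, 0], [0, 0, 0.5], 0.3]
    - [[0.2, 1, 0], [0, 0, 0.5], 0.3]
    - [[0.2, 1, 0], [0, 0, 0.5], 0.3]

```text
clock: 1.65
tcp_pos: [0.4562, -0.0149, 0.2502]
orientation: [0.0, 0.816, 0.579, 0.0]
wrist_force: [0.3, -0.6, -1.0]
finger_gap: 0.0553
```

Emit:
move_arm:
  commands:
    - [[0.1, 1, 0], [0, 0, 0.5], 0.3]
    - [[0.1, 1, 0], [0, 0, 0.5], 0.3]
    - [[0.1, 1, 0], [0, 0, 0.5], 0.3]
    - [[0, 1, 0], [0, 0, 0.5], 0.3]
    - [[0, 1, -0.5], [0, 0, 0.5], 0.3]

```text
clock: 2.15
tcp_pos: [0.4697, 0.1854, 0.2322]
orientation: [0.001, 0.703, 0.711, 0.002]
wrist_force: [1.0, -0.3, 0.3]
finger_gap: 0.0556
```

Emit:
move_arm:
  commands:
    - [[0.1, 1, -0.5], [0, 0, 0.5], 0.3]
    - [[0.1, 1, -0.5], [0, 0, 0.1], 0.3]
    - [[0, 0.55, -0.5], [0, 0, 0], 0.3]
    - [[0, 0, 0], [0, 0, 0], 0.3]

```text
clock: 2.55
tcp_pos: [0.4742, 0.2872, 0.1669]
orientation: [-0.001, 0.672, 0.741, -0.002]
wrist_force: [-0.5, 0.1, -0.0]
finger_gap: 0.0553
```

```bash
cat >> h.py <<'E'
from scipy.spatial.transform import Rotation as R
def tcpT(s=None):
    s=s or env.get_state();q=np.array(s['orientation']);T=np.eye(4)
    T[:3,:3]=R.from_quat([q[1],q[2],q[3],q[0]]).as_matrix();T[:3,3]=s['tcp_pos'];return T
def wsnap(fn):
    T=tcpT(); d=snap('wrist',fn); d['T']=T@d['mount']; d['tcp']=T; np.save(fn[:-4]+'.npy',d,allow_pickle=True); return d
def wray(d,px,z):
    K=d['mtx'];x=(px[0]-K[0,2])/K[0,0];y=(px[1]-K[1,2])/K[1,1];r=np.hypot(x,y);s=np.sinc(r/np.pi)
    v=np.array([x*s,y*s,np.cos(r)]);v=d['T'][:3,:3]@v;o=d['T'][:3,3]
    return o+v*(z-o[2])/v[2]
def yaw(s=None): 
    T=tcpT(s);return np.degrees(np.arctan2(T[1,0],T[0,0]))
def wdots(d,z,amin=15,roi=None):
    h=masks(d['frame']);H,S,V=[h[:,:,i].astype(int) for i in range(3)]
    for nm,m in dict(blue=(H>100)&(H<125)&(S>120)&(V>60),orange=(H>5)&(H<22)&(S>120)&(V>90)).items():
        for c,s in blobs(m,amin)[0]: print(nm,c,s[4],wray(d,c,z).round(4))
E
python3 - <<'E'
from h import *
np.set_printoptions(precision=4,suppress=True)
d=wsnap('w1.png'); print(d['tcp'][:3,3],yaw()); wdots(d,0.046)
E
```

```text
[0.4742 0.2872 0.1669] 95.4916383611438
blue [328.4 176.4] 386 [0.4736 0.3368 0.046 ]
blue [509.9 198.1] 264 [0.6072 0.3384 0.046 ]
orange [412.    1.3] 52 [0.5166 0.4638 0.046 ]
orange [154.5 132.6] 293 [0.3496 0.3594 0.046 ]
orange [609.  239.2] 232 [0.7215 0.319  0.046 ]
orange [616.7 282.8] 1658 [0.751  0.2792 0.046 ]
orange [587.8 290.6] 23 [0.7144 0.2697 0.046 ]
orange [327.3 303.7] 257 [0.4825 0.243  0.046 ]
orange [487.1 311.2] 239 [0.612  0.2458 0.046 ]
orange [582.6 310.1] 35 [0.7166 0.2501 0.046 ]
orange [631.3 316.9] 24 [0.7954 0.2434 0.046 ]
orange [591.6 323.5] 88 [0.7362 0.2361 0.046 ]
orange [533.  389.5] 164 [0.6953 0.1601 0.046 ]
orange [459.  452.7] 2153 [0.641  0.0722 0.046 ]
```

View pics/w1.png

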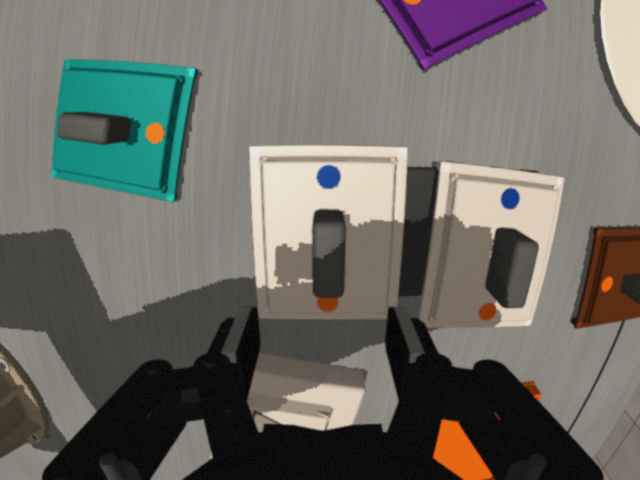

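The wrist view shows the near lid centred below the gripper, with its blue dot at (328,176) and orange dot at (327,304). Three views agree on a centre of (0.478, 0.290).

Emit:
move_arm:
  commands:
    - [[0.1, 0.07, -0.7], [0, 0, 0], 0.3]
    - [[0, 0, -0.7], [0, 0, 0], 0.3]
    - [[0, 0, -0.6], [0, 0, 0], 0.3]
    - [[0, 0, -0.4], [0, 0, 0], 0.3]
    - [[0, 0, 0], [0, 0, 0], -1]
  newtons: 40

```text
clock: 3.1
tcp_pos: [0.4793, 0.2863, 0.073]
orientation: [-0.001, 0.674, 0.739, -0.002]
wrist_force: [-0.8, -0.5, -0.2]
finger_gap: 0.0419
```

Emit:
move_arm:
  commands:
    - [[0, 0, 0], [0, 0, 0], -1]
    - [[0, 0, 0], [0, 0, 0], -1]

```text
clock: 3.3
tcp_pos: [0.4815, 0.288, 0.0761]
orientation: [0.001, 0.674, 0.739, 0.001]
wrist_force: [0.6, 0.4, -1.8]
finger_gap: 0.0192
```

Emit:
move_arm:
  commands:
    - [[0, 0, 0.5], [0, 0, 0], -1]
    - [[0, 0, 0.8], [0, 0, 0], -1]
    - [[0, -0.5, 1], [0, 0, 0], -1]
    - [[0, -1, 0.5], [0, 0, -0.5], -1]
    - [[0, -1, 0], [0, 0, 0], -1]

```text
clock: 3.8
tcp_pos: [0.483, 0.1881, 0.1913]
orientation: [0.003, 0.699, 0.716, 0.004]
wrist_force: [1.6, -0.5, -2.3]
finger_gap: 0.0192
```

Emit:
move_arm:
  commands:
    - [[0, -1, 0], [0, 0, 0], -1]
    - [[0, -1, 0], [0, 0, 0], -1]
    - [[0, -1, 0], [0, 0, 0], -1]
    - [[0, -1, 0], [0, 0, 0], -1]
    - [[0, -1, 0], [0, 0, 0], -1]

```text
clock: 4.3
tcp_pos: [0.4805, -0.0136, 0.1877]
orientation: [0.001, 0.699, 0.715, 0.001]
wrist_force: [1.0, -0.2, -3.0]
finger_gap: 0.0194
```

Emit:
move_arm:
  commands:
    - [[0.1, -1, 0], [0, 0, 0], -1]
    - [[0.1, -1, 0], [0, 0, 0], -1]
    - [[0.1, -1, 0], [0, 0, 0], -1]
    - [[0.1, -1, 0], [0, 0, 0], -1]
    - [[0, -0.6, -0.5], [0, 0, 0], -1]

```text
clock: 4.8
tcp_pos: [0.4989, -0.2003, 0.1699]
orientation: [0.004, 0.7, 0.715, 0.001]
wrist_force: [0.8, -0.2, -1.7]
finger_gap: 0.0193
```

Emit:
move_arm:
  commands:
    - [[0, -0.9, -0.7], [0, 0, 0], -1]
    - [[0, 0, -0.7], [0, 0, 0], -1]
    - [[0, 0, -0.5], [0, 0, 0], -1]
    - [[0, 0, -0.3], [0, 0, 0], -1]
    - [[0, 0, 0], [0, 0, 0], -1]

```text
clock: 5.3
tcp_pos: [0.4955, -0.2314, 0.0774]
orientation: [-0.001, 0.699, 0.715, -0.0]
wrist_force: [0.3, -0.0, -1.9]
finger_gap: 0.0193
```

Run:
```python
from h import *
d=wsnap('w2.png'); print(d['tcp'][:3,3],yaw(),env.get_state()['wrist_force']); wdots(d,0.04)
d=snap('side','s2.png'); cv2.imwrite('pics/s2c.png',cv2.resize(d['frame'][150:260,290:430,::-1],(700,550),interpolation=cv2.INTER_CUBIC))
```

```text
[ 0.49548111 -0.23135164  0.07740704] 91.35492153347296 [-0.28574659 -0.07518633 -2.12219246]
blue [322.2 205.4] 1003 [ 0.495  -0.1831  0.04  ]
blue [617.8 383.6] 2909 [ 0.7231 -0.307   0.04  ]
orange [609.8   7.9] 1122 [ 0.6468 -0.0631  0.04  ]
```

View pics/w2.png

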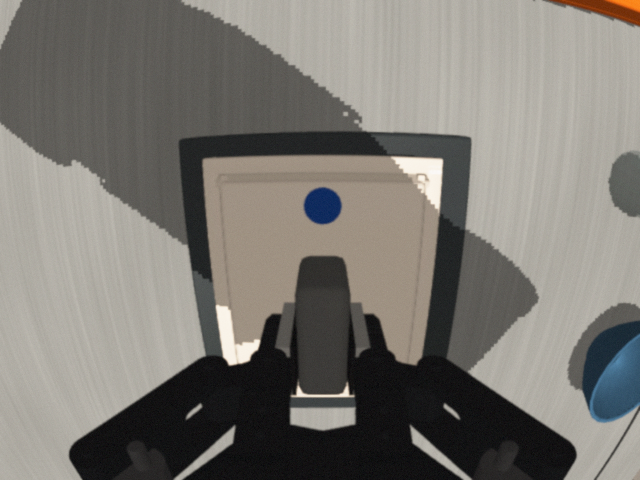

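View pics/s2c.png

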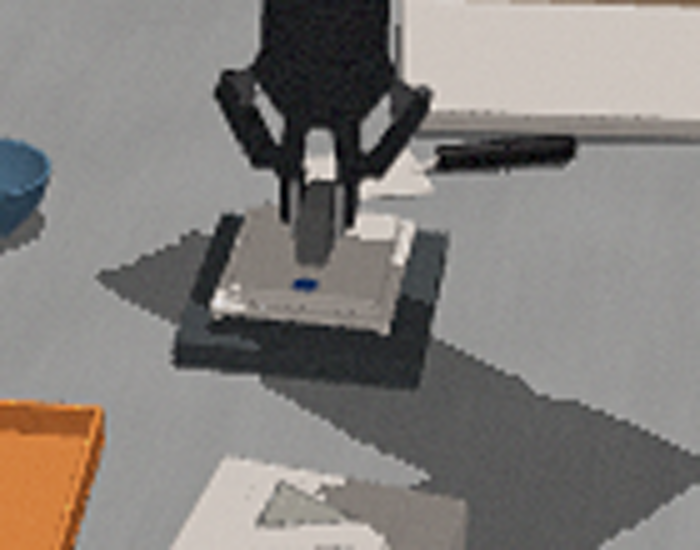

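The held lid is level and centred over the slab, with the blue dot at (322,205) in the wrist view. I'll lower it gently.

Emit:
move_arm:
  commands:
    - [[0, -0.05, -0.1], [0, 0, 0], -1]
    - [[0, 0, -0.05], [0, 0, 0], -1]
    - [[0, 0, -0.05], [0, 0, 0], -1]

```text
clock: 5.7
tcp_pos: [0.4968, -0.234, 0.0709]
orientation: [0.001, 0.699, 0.715, 0.0]
wrist_force: [-0.4, -0.2, -2.2]
finger_gap: 0.0193
```

Emit:
move_arm:
  commands:
    - [[0, 0, -0.05], [0, 0, 0], -1]
    - [[0, 0, -0.03], [0, 0, 0], -1]

```text
clock: 5.9
tcp_pos: [0.4968, -0.234, 0.0693]
orientation: [0.001, 0.699, 0.715, 0.0]
wrist_force: [-5.8, 4.2, 22.8]
finger_gap: 0.0191
```

Emit:
move_arm:
  commands:
    - [[0, 0, 0], [0, 0, 0], 0.2]
    - [[0, 0, 0], [0, 0, 0], 0.2]
    - [[0, 0, 0], [0, 0, 0], 0.2]
    - [[0, 0, 0.5], [0, 0, 0], 0.2]
    - [[0, 0, 0.7], [0, 0, 0], 0.2]

```text
clock: 6.4
tcp_pos: [0.495, -0.233, 0.1138]
orientation: [-0.002, 0.699, 0.715, -0.0]
wrist_force: [0.9, -1.2, 0.1]
finger_gap: 0.0512
```

Run:
```python
from h import *
d=wsnap('w3.png'); print(d['tcp'][:3,3],yaw(),env.get_state()['wrist_force'],env.get_state()['finger_gap']); wdots(d,0.04)
d=snap('side','s3.png'); cv2.imwrite('pics/s3c.png',cv2.resize(d['frame'][150:260,290:430,::-1],(700,550),interpolation=cv2.INTER_CUBIC))
```

```text
[ 0.4950471  -0.23296534  0.11378907] 91.346395790016 [ 1.40679938 -0.26240178  2.8631889 ] 0.05126092819768457
blue [326.2 190.2] 601 [ 0.4965 -0.1841  0.04  ]
blue [605.4 349. ] 4410 [ 0.7322 -0.3001  0.04  ]
orange [580.9  11.9] 3264 [ 0.6531 -0.0573  0.04  ]
orange [325.7 342.6] 182 [ 0.4989 -0.2807  0.04  ]
```

View pics/w3.png

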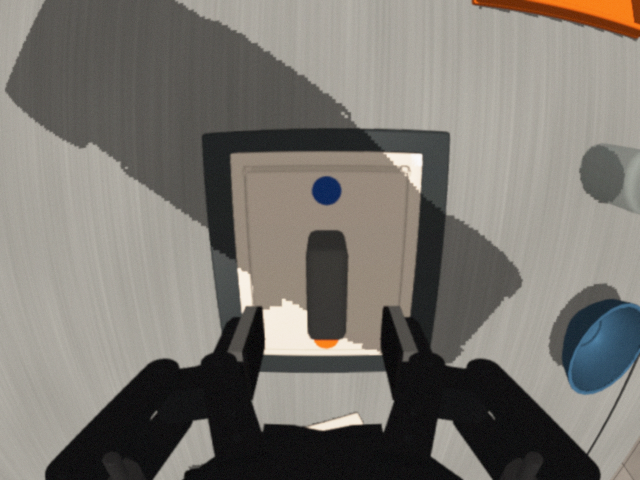

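View pics/s3c.png

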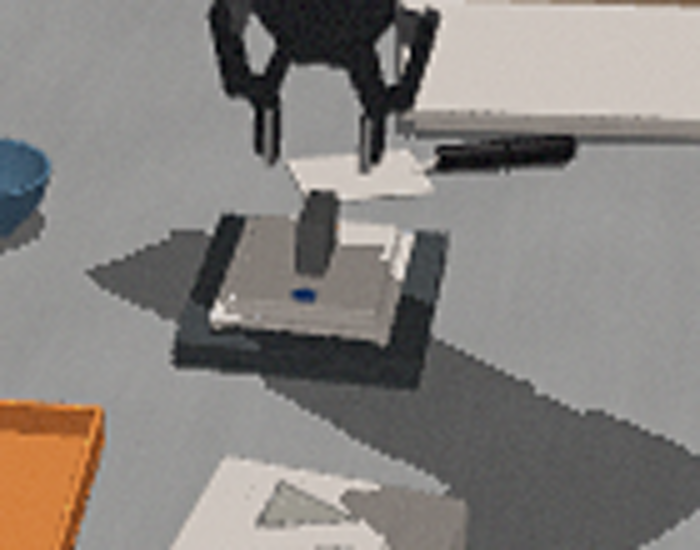

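The released lid sits on the slab, with the blue dot at (326,190) and the orange dot partly hidden at (326,343). Next I'll press the blue dot.

Emit:
move_arm:
  commands:
    - [[0.04, 0.6, 0], [0, 0, 0], -1]
    - [[0, 0.65, 0], [0, 0, 0], -1]
    - [[0, 0, -0.2], [0, 0, 0], -1]
    - [[0, 0, -0.4], [0, 0, 0], -1]
    - [[0, 0, -0.4], [0, 0, 0], -1]

```text
clock: 7.0
tcp_pos: [0.4982, -0.184, 0.0743]
orientation: [0.0, 0.699, 0.715, -0.0]
wrist_force: [-0.4, -0.2, -0.7]
finger_gap: 0.0002
```

Emit:
move_arm:
  commands:
    - [[0, 0, -0.15], [0, 0, 0], -1]
    - [[0, 0, 0], [0, 0, 0], -1]

```text
clock: 7.2
tcp_pos: [0.497, -0.1837, 0.0677]
orientation: [-0.001, 0.699, 0.715, -0.0]
wrist_force: [-0.0, 1.1, -0.3]
finger_gap: 0.0002
```

Emit:
move_arm:
  commands:
    - [[0, 0, -0.05], [0, 0, 0], -1]
    - [[0, 0, -0.05], [0, 0, 0], -1]

```text
clock: 7.4
tcp_pos: [0.4985, -0.1843, 0.0656]
orientation: [0.001, 0.699, 0.715, 0.0]
wrist_force: [-0.7, -0.3, 0.4]
finger_gap: 0.0002
```

Emit:
move_arm:
  commands:
    - [[0, 0, -0.03], [0, 0, 0], -1]

```text
clock: 7.5
tcp_pos: [0.4983, -0.1841, 0.0643]
orientation: [0.001, 0.699, 0.715, 0.0]
wrist_force: [-0.3, 0.2, -0.1]
finger_gap: 0.0002
```

Emit:
move_arm:
  commands:
    - [[0, 0, -0.03], [0, 0, 0], -1]

```text
clock: 7.6
tcp_pos: [0.4982, -0.184, 0.063]
orientation: [0.0, 0.699, 0.715, 0.0]
wrist_force: [-1.0, 0.1, 0.8]
finger_gap: 0.0004
```

Emit:
move_arm:
  commands:
    - [[0, 0, -0.03], [0, 0, 0], -1]

```text
clock: 7.7
tcp_pos: [0.4981, -0.1839, 0.0617]
orientation: [0.0, 0.699, 0.715, 0.0]
wrist_force: [-0.0, 0.5, 0.3]
finger_gap: -0.0004
```

Emit:
move_arm:
  commands:
    - [[0, 0, -0.03], [0, 0, 0], -1]

```text
clock: 7.8
tcp_pos: [0.498, -0.1838, 0.0604]
orientation: [0.0, 0.699, 0.715, 0.0]
wrist_force: [-0.1, -0.4, 0.7]
finger_gap: -0.0001
```

Emit:
move_arm:
  commands:
    - [[0, 0, -0.03], [0, 0, 0], -1]

```text
clock: 7.9
tcp_pos: [0.498, -0.1838, 0.0591]
orientation: [0.0, 0.699, 0.715, 0.0]
wrist_force: [-0.0, -0.3, -0.5]
finger_gap: 0.0001
```

Emit:
move_arm:
  commands:
    - [[0, 0, -0.02], [0, 0, 0], -1]

```text
clock: 8.0
tcp_pos: [0.4981, -0.1838, 0.0586]
orientation: [0.0, 0.699, 0.715, 0.0]
wrist_force: [-1.7, 1.1, 8.6]
finger_gap: 0.0001
```

Emit:
move_arm:
  commands:
    - [[0, 0, 0], [0, 0, 0], -1]
    - [[0, 0, 0], [0, 0, 0], -1]

```text
clock: 8.2
tcp_pos: [0.498, -0.1838, 0.0587]
orientation: [0.0, 0.699, 0.715, 0.0]
wrist_force: [-1.0, 0.3, 4.5]
finger_gap: -0.0004
```

Run:
```python
from h import *
d=wsnap('w4.png'); print(d['tcp'][:3,3],yaw(),env.get_state()['wrist_force'])
d=snap('side','s4.png');d2=snap('top','t4.png'); np.save('s4.npy',d);np.save('t4.npy',d2)
```

```text
[ 0.49804934 -0.18383264  0.05873956] 91.3422874921186 [-0.8975886   0.29565502  5.2474165 ]
```

Emit:
move_arm:
  commands:
    - [[0, 0, 0.2], [0, 0, 0], -1]
    - [[0, 0, 0.7], [0, 0, 0], -1]
    - [[0, 0, 0.7], [0, 0, 0], -1]
    - [[0, -1, 0.05], [0, 0, 0], -1]
    - [[0, -1, 0], [0, 0, 0], -1]

```text
clock: 8.85
tcp_pos: [0.4991, -0.2645, 0.1263]
orientation: [0.002, 0.698, 0.716, 0.0]
wrist_force: [-0.5, 0.0, 0.0]
finger_gap: 0.0
```

Run:
```python
from h import *
d=wsnap('w5.png'); print(d['tcp'][:3,3],yaw(),env.get_state()['wrist_force']); wdots(d,0.04)
d=snap('side','s5.png');d2=snap('top','t5.png'); np.save('s5.npy',d);np.save('t5.npy',d2)
```

```text
[ 0.49913431 -0.26447637  0.12632148] 91.1895064067313 [ 2.20842537 -5.51149975  0.42727494]
blue [319.5 130.4] 556 [ 0.4964 -0.1839  0.04  ]
blue [604.1 307.7] 5030 [ 0.7323 -0.2994  0.04  ]
orange [618.2   1.5] 97 [ 0.7063 -0.0618  0.04  ]
orange [319.6 283.2] 478 [ 0.4988 -0.2767  0.04  ]
```

View pics/w5.png

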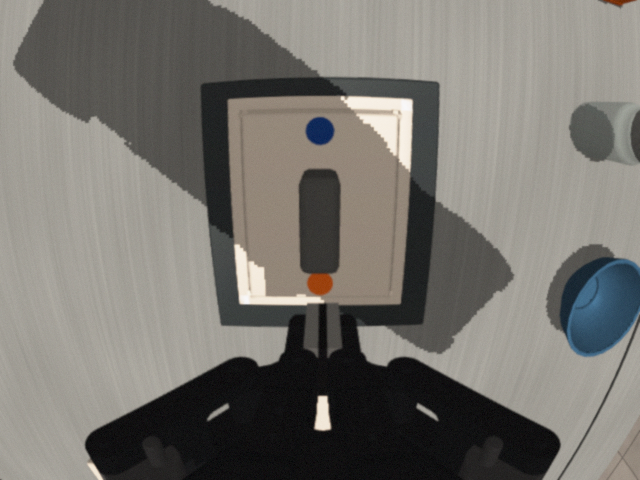

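The lid with its blue dot at (320,130) and orange dot at (320,283) is undisturbed. I'll press the orange dot next, in small steps.

Emit:
move_arm:
  commands:
    - [[0, -0.32, -0.5], [0, 0, 0], -1]
    - [[0, 0, -0.5], [0, 0, 0], -1]
    - [[0, 0, -0.3], [0, 0, 0], -1]
    - [[0, 0, -0.1], [0, 0, 0], -1]
    - [[0, 0, 0], [0, 0, 0], -1]

```text
clock: 9.5
tcp_pos: [0.4976, -0.2756, 0.0678]
orientation: [-0.001, 0.698, 0.716, -0.0]
wrist_force: [0.6, 0.2, 0.1]
finger_gap: -0.0
```

Emit:
move_arm:
  commands:
    - [[0, 0, -0.06], [0, 0, 0], -1]

```text
clock: 9.6
tcp_pos: [0.4986, -0.2766, 0.0668]
orientation: [0.001, 0.699, 0.716, 0.0]
wrist_force: [0.4, -0.6, 1.5]
finger_gap: 0.0001
```

Emit:
move_arm:
  commands:
    - [[0, 0, -0.04], [0, 0, 0], -1]

```text
clock: 9.7
tcp_pos: [0.4986, -0.2767, 0.0651]
orientation: [0.001, 0.699, 0.715, 0.0]
wrist_force: [-0.5, 0.4, 0.5]
finger_gap: 0.0002
```

Emit:
move_arm:
  commands:
    - [[0, 0, -0.03], [0, 0, 0], -1]

```text
clock: 9.8
tcp_pos: [0.4984, -0.2768, 0.0637]
orientation: [0.001, 0.699, 0.715, 0.0]
wrist_force: [0.8, 0.0, 0.2]
finger_gap: -0.0004
```

Emit:
move_arm:
  commands:
    - [[0, 0, -0.03], [0, 0, 0], -1]

```text
clock: 9.9
tcp_pos: [0.4982, -0.2768, 0.0623]
orientation: [0.0, 0.699, 0.715, 0.0]
wrist_force: [0.5, -0.1, 0.6]
finger_gap: -0.0002
```

Emit:
move_arm:
  commands:
    - [[0, 0, -0.03], [0, 0, 0], -1]

```text
clock: 10.0
tcp_pos: [0.4981, -0.2767, 0.0609]
orientation: [0.0, 0.699, 0.715, 0.0]
wrist_force: [0.6, 0.7, 0.1]
finger_gap: -0.0001
```

Emit:
move_arm:
  commands:
    - [[0, 0, -0.03], [0, 0, 0], -1]

```text
clock: 10.1
tcp_pos: [0.498, -0.2767, 0.0595]
orientation: [0.0, 0.699, 0.715, 0.0]
wrist_force: [0.1, -0.5, -0.4]
finger_gap: -0.0001
```

Emit:
move_arm:
  commands:
    - [[0, 0, -0.03], [0, 0, 0], -1]

```text
clock: 10.2
tcp_pos: [0.498, -0.2768, 0.0586]
orientation: [0.0, 0.699, 0.715, 0.0]
wrist_force: [-2.4, 1.3, 10.8]
finger_gap: 0.0001
```

Emit:
move_arm:
  commands:
    - [[0, 0, 0], [0, 0, 0], -1]
    - [[0, 0, 0], [0, 0, 0], -1]

```text
clock: 10.4
tcp_pos: [0.498, -0.2767, 0.0587]
orientation: [0.0, 0.699, 0.715, 0.0]
wrist_force: [-0.5, 0.2, 4.9]
finger_gap: -0.0001
```

Run:
```python
from h import *
d=snap('side','s6.png');d2=snap('top','t6.png'); print(env.get_state()['wrist_force'])
a=load('s4.npy')['frame'];
b=load('s5.npy')['frame']
crop=lambda f:cv2.resize(f[185:240,320:390,::-1],(400,314),interpolation=cv2.INTER_CUBIC)
cv2.imwrite('pics/cmp.png',np.hstack([crop(b),crop(d['frame'])]))
```

```text
[-1.10038996  0.99842013  5.69188524]
```

Emit:
move_arm:
  commands:
    - [[0, 0, 0.2], [0, 0, 0], -1]
    - [[0, 0, 0.7], [0, 0, 0], 0.2]
    - [[0, 0, 0.7], [0, 0, 0], 0.2]
    - [[0, 0.3, 0], [0, 0, 0], 0.2]

```text
clock: 10.9
tcp_pos: [0.5005, -0.2672, 0.1265]
orientation: [0.004, 0.699, 0.715, 0.0]
wrist_force: [1.1, -0.2, -0.7]
finger_gap: 0.0433
```

Run:
```python
from h import *
d=wsnap('w7.png'); print(d['tcp'][:3,3],yaw()); wdots(d,0.04)
d=snap('side','s7.png'); np.save('s7.npy',d)
```

```text
[ 0.50048927 -0.26722557  0.12646011] 91.35296407118706
blue [316.  125.1] 567 [ 0.4964 -0.184   0.04  ]
blue [603.7 302.8] 5106 [ 0.7325 -0.2994  0.04  ]
orange [317.2 278.5] 481 [ 0.4989 -0.2766  0.04  ]
```

View pics/cmp.png

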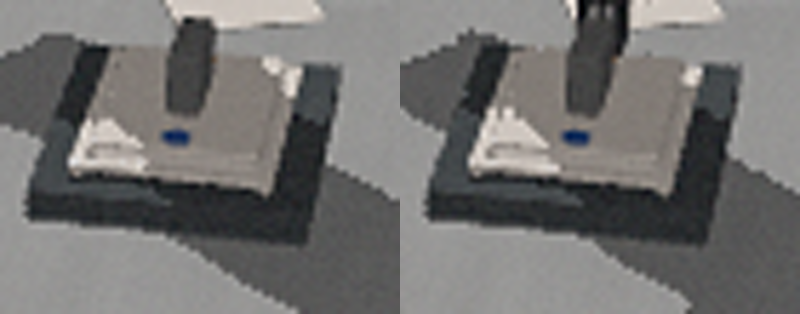

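The lid did not rock. Contact at the blue and orange ends came at the same height (0.0586), and the dots and images did not change. So this lid is true and goes to the mould. I'll re-grip it now.

Emit:
move_arm:
  commands:
    - [[0, 0.9, 0], [0, 0, 0], 0.2]
    - [[0, 0, -0.5], [0, 0, 0], 0.2]
    - [[0, 0, -0.6], [0, 0, 0], 0.2]
    - [[0, 0, -0.4], [0, 0, 0], 0.2]
    - [[0, 0, 0], [0, 0, 0], 0.2]

```text
clock: 11.5
tcp_pos: [0.4954, -0.2269, 0.0588]
orientation: [-0.003, 0.699, 0.715, -0.001]
wrist_force: [0.7, -0.6, -0.1]
finger_gap: 0.0515
```

Emit:
move_arm:
  commands:
    - [[0, 0, 0], [0, 0, 0], -1]
    - [[0, 0, 0], [0, 0, 0], -1]
    - [[0, 0, 0], [0, 0, 0], -1]
    - [[0, 0, 0], [0, 0, 0], -1]

```text
clock: 11.9
tcp_pos: [0.4985, -0.229, 0.0631]
orientation: [0.001, 0.699, 0.715, 0.0]
wrist_force: [0.8, -0.5, 1.1]
finger_gap: 0.0194
```

Emit:
move_arm:
  commands:
    - [[0, 0, 0.5], [0, 0, 0], -1]
    - [[0, 0, 0.9], [0, 0, 0], -1]
    - [[0, 0.3, 1], [0, 0, 0], -1]
    - [[-0.2, 1, 0.3], [0, 0, -0.4], -1]
    - [[-0.2, 1, 0], [0, 0, -0.5], -1]

```text
clock: 12.4
tcp_pos: [0.4836, -0.1371, 0.1733]
orientation: [0.003, 0.744, 0.668, 0.001]
wrist_force: [1.0, 0.9, -2.4]
finger_gap: 0.0197
```

Emit:
move_arm:
  commands:
    - [[-0.2, 1, 0], [0, 0, 0], -1]
    - [[-0.2, 1, 0], [0, 0, 0], -1]
    - [[-0.2, 1, 0], [0, 0, 0], -1]
    - [[-0.2, 1, 0], [0, 0, 0], -1]
    - [[0, 0.8, 0], [0, 0, 0], -1]

```text
clock: 12.9
tcp_pos: [0.4483, 0.0573, 0.1706]
orientation: [-0.0, 0.742, 0.67, -0.0]
wrist_force: [0.4, 0.1, -2.6]
finger_gap: 0.0197
```

Emit:
move_arm:
  commands:
    - [[0, 0.4, -0.8], [0, 0, 0], -1]
    - [[0, 0.1, -0.4], [0, 0, 0], -1]
    - [[0, 0, 0], [0, 0, 0], -1]
    - [[0, 0, 0], [0, 0, 0], -1]

```text
clock: 13.3
tcp_pos: [0.4498, 0.0753, 0.1226]
orientation: [-0.0, 0.742, 0.67, -0.0]
wrist_force: [0.3, -0.6, -1.8]
finger_gap: 0.0192
```

Run:
```python
from h import *
d=wsnap('w8.png'); print(d['tcp'][:3,3],yaw(),R.from_matrix(d['tcp'][:3,:3]).as_matrix()[:,2]); wdots(d,d['tcp'][2,3]-.0235)
```

```text
[0.44982409 0.07530601 0.1226175 ] 84.12030677325401 [-3.40161728e-04 -1.85490307e-04 -9.99999925e-01]
blue [322.1 221.4] 1063 [0.4549 0.1197 0.0991]
orange [567.  261.7] 29010 [0.5758 0.0883 0.0991]
```

View pics/w8.png

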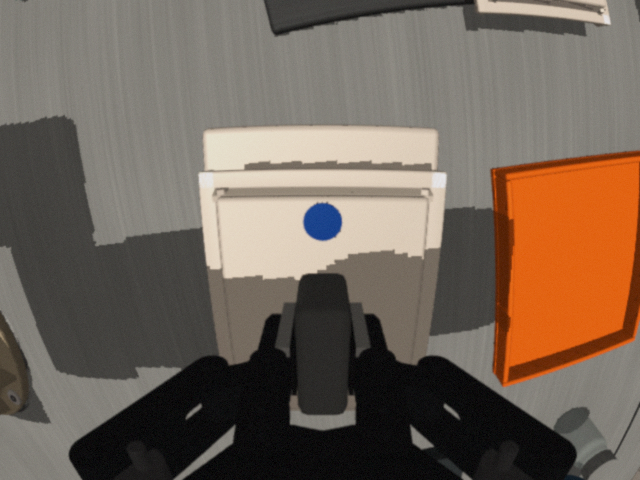

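Run:
```python
from h import *
np.set_printoptions(precision=4,suppress=True)
d=load('w8.npy')
f=d['frame'];print(f[150,190:215].sum(1)//3,f[150,425:450].sum(1)//3,f[118:140,320].sum(1)//3,f[118:140,250].sum(1)//3)
for p in [(204,128),(437,128),(320,125.5)]: print(wray(d,p,0.034))
A,B=wray(d,(204,128),0.034)[:2],wray(d,(437,128),0.034)[:2]
print(np.linalg.norm(A-B),np.degrees(np.arctan2(*(A-B)[::-1])))
u=np.array([np.cos(np.radians(84.2)),np.sin(np.radians(84.2))])
print('centre',(A+B)/2-0.082*u, wray(d,(320,125.5),.034)[:2]@u-.082, np.array([.449,.0764])@u)
```

```text
[128 126 126 130 130 130 129 127 129 130 130 130 137 158 184 196 208 213
 216 218 217 219 217 217 218] [204 203 202 204 203 201 204 203 201 196 185 175 159 131 128 129 129 127
 128 131 127 130 131 129 127] [130 125 123 128 128 121 120 141 166 180 188 196 205 211 215 213 214 212
 212 213 212 214] [128 130 128 131 131 131 129 126 132 159 173 191 194 205 214 217 218 214
 217 218 217 218]
[0.3903 0.1663 0.034 ]
[0.5254 0.1524 0.034 ]
[0.4576 0.1586 0.034 ]
0.1358258569735 174.14254377552658
centre [0.4496 0.0778] 0.12198901992342455 0.12138316358966232
```

The wrist view shows the mould's far edge at row 127, columns 204 to 437, in line with the held lid. The views agree on the mould centre within 2 mm. I'll shift by (-0.8, +2.8) mm and lower.

Emit:
move_arm:
  commands:
    - [[-0.02, 0.07, -0.4], [0, 0, 0], -1]
    - [[0, 0, -0.4], [0, 0, 0], -1]
    - [[0, 0, -0.15], [0, 0, 0], -1]
    - [[0, 0, 0], [0, 0, 0], -1]

```text
clock: 13.75
tcp_pos: [0.4492, 0.0777, 0.0845]
orientation: [-0.0, 0.743, 0.67, -0.0]
wrist_force: [-1.2, 0.1, -1.6]
finger_gap: 0.0196
```

Emit:
move_arm:
  commands:
    - [[0, 0, -0.06], [0, 0, 0], -1]
    - [[0, 0, 0], [0, 0, 0], -1]

```text
clock: 13.95
tcp_pos: [0.4498, 0.078, 0.0826]
orientation: [0.0, 0.742, 0.67, 0.0]
wrist_force: [-0.2, 0.3, -1.9]
finger_gap: 0.0193
```

Emit:
move_arm:
  commands:
    - [[0, 0, -0.06], [0, 0, 0], -1]

```text
clock: 14.05
tcp_pos: [0.4499, 0.0781, 0.0803]
orientation: [0.001, 0.742, 0.67, 0.001]
wrist_force: [0.9, 0.3, -2.4]
finger_gap: 0.0197
```

Emit:
move_arm:
  commands:
    - [[0, 0, -0.04], [0, 0, 0], -1]
    - [[0, 0, 0], [0, 0, 0], -1]

```text
clock: 14.25
tcp_pos: [0.4491, 0.0782, 0.0778]
orientation: [-0.0, 0.742, 0.67, -0.0]
wrist_force: [0.8, 0.3, -1.8]
finger_gap: 0.0196
```

Emit:
move_arm:
  commands:
    - [[0, 0, -0.03], [0, 0, 0], -1]
    - [[0, 0, 0], [0, 0, 0], -1]

```text
clock: 14.45
tcp_pos: [0.4493, 0.0783, 0.077]
orientation: [0.0, 0.742, 0.67, 0.0]
wrist_force: [-0.1, -0.1, 1.7]
finger_gap: 0.0194
```

Contact comes at TCP z 0.077, which is the expected seated height. I'll release and check.

Emit:
move_arm:
  commands:
    - [[0, 0, 0], [0, 0, 0], 0.2]
    - [[0, 0, 0], [0, 0, 0], 0.2]
    - [[0, 0, 0], [0, 0, 0], 0.2]
    - [[0, 0, 0.5], [0, 0, 0], 0.2]
    - [[0, 0, 0.8], [0, 0, 0], 0.2]

```text
clock: 14.95
tcp_pos: [0.4474, 0.0781, 0.1276]
orientation: [-0.002, 0.742, 0.67, -0.002]
wrist_force: [0.5, -0.0, 0.0]
finger_gap: 0.0508
```

Emit:
move_arm:
  commands:
    - [[0, -0.7, 0.7], [0, 0, 0], 0.2]
    - [[0, -0.5, 0], [0, 0, 0], 0.2]
    - [[0, 0, 0], [0, 0, 0], 0.2]

```text
clock: 15.25
tcp_pos: [0.4502, 0.0286, 0.1578]
orientation: [0.001, 0.743, 0.669, 0.001]
wrist_force: [-0.6, -0.2, -0.3]
finger_gap: 0.0511
```

Run:
```python
from h import *
d=wsnap('w9.png'); print(d['tcp'][:3,3],yaw()); wdots(d,0.054)
d=snap('side','s9.png');np.save('s9.npy',d);cv2.imwrite('pics/s9c.png',cv2.resize(d['frame'][200:310,270:410,::-1],(700,550),interpolation=cv2.INTER_CUBIC))
```

```text
[0.4502206  0.02860691 0.15783026] 84.01713802450216
blue [311.3 107.8] 471 [0.4544 0.1231 0.054 ]
blue [586.7 447.8] 106 [ 0.7469 -0.2584  0.054 ]
orange [626.3  12.7] 34 [0.7088 0.2024 0.054 ]
orange [552.7 197.2] 30401 [0.6202 0.0546 0.054 ]
orange [312.6 252.8] 455 [0.445 0.031 0.054]
```

View pics/w9.png

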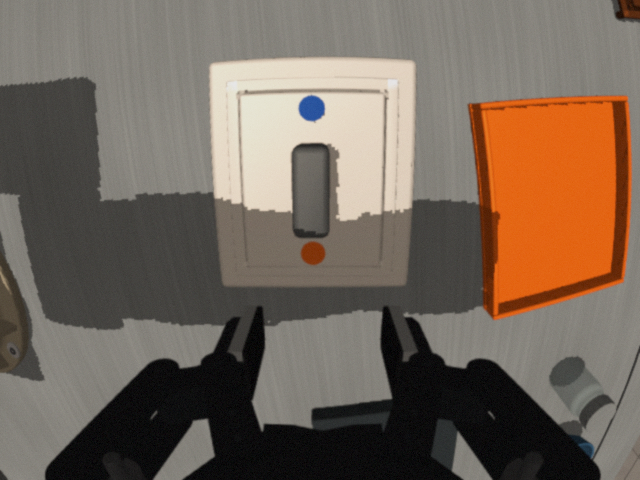

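View pics/s9c.png

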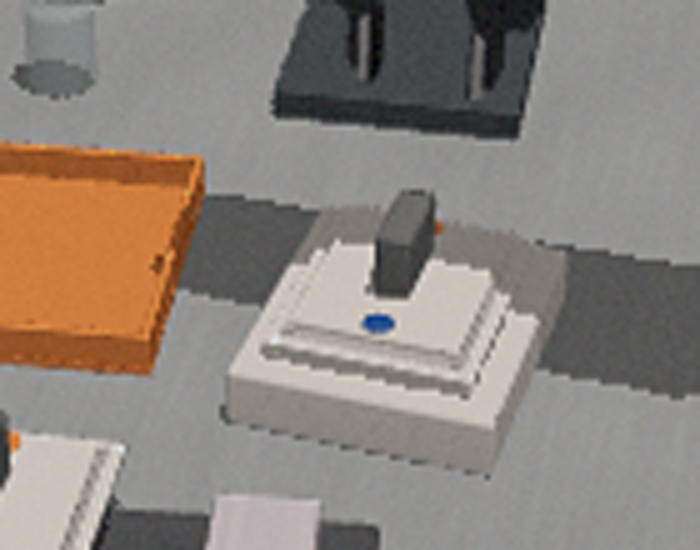

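Run:
```python
from h import *
np.set_printoptions(precision=4,suppress=True)
d=load('w9.npy'); h=masks(d['frame']);S,V=h[:,:,1].astype(int),h[:,:,2].astype(int)
g=d['frame'].astype(int); rb=g[:,:,0]-g[:,:,2]  # whites are warm
m=(rb>8)&(V>85); mm=np.zeros_like(m); mm[40:300,195:430]=m[40:300,195:430]
cs,_=cv2.findContours(mm.astype(np.uint8),0,1);c=max(cs,key=cv2.contourArea)
P=np.array([wray(d,p[0],.034)[:2] for p in c])*1000
print(cv2.boundingRect(c),cv2.minAreaRect(P.astype(np.float32)))
```

```text
(195, 40, 235, 248) ((449.87066650390625, 85.79312133789062), (179.05792236328125, 164.23826599121094), 83.45907592773438)
```

Run:
```python
from h import *
np.set_printoptions(precision=4,suppress=True)
d=load('w9.npy'); V=cv2.GaussianBlur(d['frame'],(3,3),0).astype(int).sum(2)//3
def edge(prof): 
    g=np.abs(np.diff(prof)); return g.argmax()+.5
th=np.radians(84.2);u=np.array([np.cos(th),np.sin(th)]);v=np.array([-u[1],u[0]])
L=[];Rr=[];T=[];B=[]
for r in range(110,190,10):
    L.append(wray(d,(195+edge(V[r,195:224]),r),.034)[:2]@v); Rr.append(wray(d,(402+edge(V[r,402:430]),r),.034)[:2]@v)
for c in range(250,380,15):
    T.append(wray(d,(c,45+edge(V[45:75,c])),.034)[:2]@u)
for c in range(240,390,15):
    B.append(wray(d,(c,276+edge(V[276:300,c])),.034)[:2]@u)
print(L,Rr,T,B,sep='\n')
L,Rr,T,B=map(np.median,(L,Rr,T,B)); print(L-Rr,T-B, (L+Rr)/2*v+(T+B)/2*u)
```

```text
[np.float64(-0.3702875474744399), np.float64(-0.37007570680276525), np.float64(-0.3705425977292474), np.float64(-0.37025599397260445), np.float64(-0.37065195199237855), np.float64(-0.3702898111096338), np.float64(-0.37061511551592624), np.float64(-0.370175575970899)]
[np.float64(-0.5071849570336929), np.float64(-0.5073219523795179), np.float64(-0.5067916552265328), np.float64(-0.5076876301927992), np.float64(-0.5079170412919851), np.float64(-0.5074718096034906), np.float64(-0.5077616730633585), np.float64(-0.5080842798648829)]
[np.float64(0.2036786018210038), np.float64(0.20376316221753532), np.float64(0.2039842253635646), np.float64(0.20364812756640369), np.float64(0.20344853379915073), np.float64(0.20407547483385288), np.float64(0.2034543659744664), np.float64(0.20366011269449014), np.float64(0.2040030124045911)]
[np.float64(0.04187348910444091), np.float64(0.04283409071138317), np.float64(0.04211027822569358), np.float64(0.04217329153051314), np.float64(0.042200442638330594), np.float64(0.04219214606911071), np.float64(0.04214852561132168), np.float64(0.04206941785866108), np.float64(0.04195436982144163), np.float64(0.04262337463163345)]
0.13729104060610797 0.1615176932500864 [0.4491 0.0779]
```

The seated lid measures (0.4497, 0.0771) and the mould (0.4491, 0.0779) in the same wrist view, level and in line. Next is the warped lid on the far block.

Emit:
move_arm:
  commands:
    - [[0.5, 0.9, 0.5], [0, 0, 0.3], 0.3]
    - [[0.6, 1, 0], [0, 0, 0.4], 0.3]
    - [[0.6, 1, 0], [0, 0, 0.4], 0.3]
    - [[0.6, 1, 0], [0, 0, 0], 0.3]
    - [[0.6, 1, 0], [0, 0, 0], 0.3]

```text
clock: 15.85
tcp_pos: [0.5649, 0.229, 0.1756]
orientation: [-0.001, 0.688, 0.725, -0.001]
wrist_force: [1.2, -0.3, 0.5]
finger_gap: 0.0554
```

Emit:
move_arm:
  commands:
    - [[0.6, 1, 0], [0, 0, 0], 0.3]
    - [[0.5, 0.6, -0.3], [0, 0, 0], 0.3]
    - [[0, 0, 0], [0, 0, 0], 0.3]
    - [[0, 0, 0], [0, 0, 0], 0.3]

```text
clock: 16.25
tcp_pos: [0.6076, 0.2912, 0.1624]
orientation: [-0.001, 0.688, 0.726, -0.002]
wrist_force: [-0.2, -0.6, -0.3]
finger_gap: 0.0556
```

Run:
```python
from h import *
d=wsnap('w10.png'); print(d['tcp'][:3,3],yaw()); wdots(d,0.046,100)
```

```text
[0.60761176 0.29117291 0.16242161] 92.99723359477072
blue [323.9 181.2] 398 [0.6064 0.338  0.046 ]
blue [587.  262.9] 115 [0.8318 0.2908 0.046 ]
orange [ 27.  153.7] 159 [0.3624 0.3595 0.046 ]
orange [537.4 258.7] 7923 [0.7764 0.2922 0.046 ]
orange [323.5 309.7] 258 [0.6114 0.2439 0.046 ]
orange [338.  408.6] 4189 [0.6297 0.1443 0.046 ]
```

View pics/w10.png

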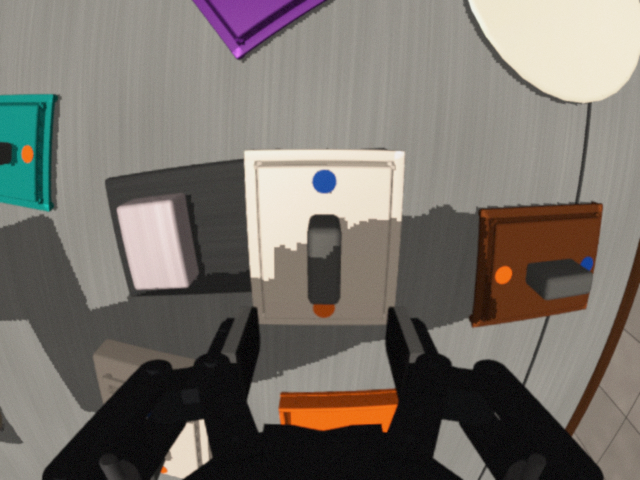

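The white lid is centred, with its blue dot at (324,181) and orange dot at (324,310). I'll grip it.

Emit:
move_arm:
  commands:
    - [[0.03, 0, -0.7], [0, 0, 0], 0.3]
    - [[0, 0, -0.8], [0, 0, 0], 0.3]
    - [[0, 0, -0.5], [0, 0, 0], 0.3]
    - [[0, 0, -0.25], [0, 0, 0], 0.3]
    - [[0, 0, 0], [0, 0, 0], 0.3]

```text
clock: 16.8
tcp_pos: [0.609, 0.2891, 0.0739]
orientation: [-0.001, 0.689, 0.725, -0.001]
wrist_force: [0.2, 0.7, -1.0]
finger_gap: 0.0555
```

Emit:
move_arm:
  commands:
    - [[0, 0, 0], [0, 0, 0], -1]
    - [[0, 0, 0], [0, 0, 0], -1]
    - [[0, 0, 0], [0, 0, 0], -1]
    - [[0, 0, 0], [0, 0, 0], -1]

```text
clock: 17.2
tcp_pos: [0.6114, 0.2905, 0.0767]
orientation: [0.001, 0.689, 0.725, 0.001]
wrist_force: [-1.0, -0.1, 6.8]
finger_gap: 0.0191
```

Emit:
move_arm:
  commands:
    - [[0, 0, 0.5], [0, 0, 0], -1]
    - [[0, 0, 0.9], [0, 0, 0], -1]
    - [[0, -0.4, 1], [0, 0, 0], -1]
    - [[0.2, -1, 0], [0, 0, 0.26], -1]
    - [[0.2, -1, 0], [0, 0, 0], -1]

```text
clock: 17.7
tcp_pos: [0.6274, 0.1944, 0.1729]
orientation: [0.001, 0.674, 0.739, 0.002]
wrist_force: [0.2, 0.1, -2.4]
finger_gap: 0.0191
```

Emit:
move_arm:
  commands:
    - [[0.2, -1, 0], [0, 0, 0], -1]
    - [[0.2, -1, 0], [0, 0, 0], -1]
    - [[0.2, -1, 0], [0, 0, 0], -1]
    - [[0.1, -0.7, -0.8], [0, 0, 0], -1]
    - [[0, -0.2, -0.5], [0, 0, 0], -1]

```text
clock: 18.2
tcp_pos: [0.6548, 0.0345, 0.1175]
orientation: [0.0, 0.677, 0.736, -0.0]
wrist_force: [-0.6, 0.0, -3.3]
finger_gap: 0.0192
```

Run:
```python
from h import *
d=wsnap('w11.png'); print(d['tcp'][:3,3],yaw()); wdots(d,d['tcp'][2,3]-.030,300)
```

```text
[0.65482543 0.03454923 0.11749212] 94.79190192268665
blue [322.  209.4] 970 [0.6515 0.0825 0.0875]
orange [556.1  14.3] 893 [0.7528 0.19   0.0875]
orange [604.   6.] 530 [0.7848 0.2067 0.0875]
orange [348.1 154.7] 15793 [0.6603 0.1068 0.0875]
```

View pics/w11.png

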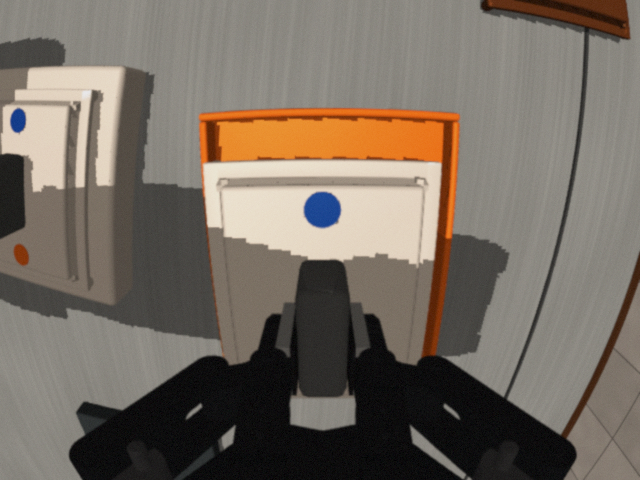

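Run:
```python
from h import *
d=load('w11.npy')
A,B=wray(d,(202,116),.025)[:2],wray(d,(460,116),.025)[:2]
th=np.arctan2(*(A-B)[::-1])-np.pi/2; u=np.array([np.cos(th),np.sin(th)])
print(A,B,np.linalg.norm(A-B),np.degrees(th),(A+B)/2-.09*u)
```

```text
[0.57692875 0.11993444] [0.73005961 0.13380852] 0.15375808495045626 -264.8229797698023 [0.66161516 0.03723862]
```

The held lid sits inside the tray outline (walls at columns 202 and 460). I'll shift by +5 and +2 mm, then lower.

Emit:
move_arm:
  commands:
    - [[0.12, 0.05, -0.4], [0, 0, 0], -1]
    - [[0, 0, -0.5], [0, 0, 0], -1]
    - [[0, 0, -0.3], [0, 0, 0], -1]
    - [[0, 0, 0], [0, 0, 0], -1]

```text
clock: 18.65
tcp_pos: [0.6579, 0.0415, 0.0687]
orientation: [-0.001, 0.675, 0.738, -0.001]
wrist_force: [-0.3, 0.3, -1.4]
finger_gap: 0.0192
```

Emit:
move_arm:
  commands:
    - [[0, 0, -0.08], [0, 0, 0], -1]
    - [[0, 0, 0], [0, 0, 0], -1]

```text
clock: 18.85
tcp_pos: [0.6597, 0.0407, 0.0682]
orientation: [0.001, 0.675, 0.738, 0.0]
wrist_force: [-0.8, 0.2, -2.0]
finger_gap: 0.0191
```

Emit:
move_arm:
  commands:
    - [[0, 0, -0.05], [0, 0, 0], -1]
    - [[0, 0, 0], [0, 0, 0], -1]

```text
clock: 19.05
tcp_pos: [0.6595, 0.0402, 0.0661]
orientation: [0.0, 0.675, 0.737, 0.0]
wrist_force: [0.2, -0.6, -2.5]
finger_gap: 0.0188
```

Emit:
move_arm:
  commands:
    - [[0, 0, -0.05], [0, 0, 0], -1]
    - [[0, 0, -0.05], [0, 0, 0], -1]

```text
clock: 19.25
tcp_pos: [0.6593, 0.0401, 0.0617]
orientation: [0.0, 0.675, 0.737, 0.0]
wrist_force: [1.3, 1.6, -2.5]
finger_gap: 0.0197
```

Emit:
move_arm:
  commands:
    - [[0, 0, -0.05], [0, 0, 0], -1]

```text
clock: 19.35
tcp_pos: [0.6592, 0.0401, 0.0594]
orientation: [0.0, 0.676, 0.737, 0.0]
wrist_force: [0.6, 0.0, -2.0]
finger_gap: 0.0192
```

Emit:
move_arm:
  commands:
    - [[0, 0, -0.03], [0, 0, 0], -1]

```text
clock: 19.45
tcp_pos: [0.6592, 0.0401, 0.0587]
orientation: [0.0, 0.675, 0.737, 0.0]
wrist_force: [-3.7, 0.3, 7.5]
finger_gap: 0.019
```

Contact comes at 0.0587, and 0.0585 was expected for a warped lid. I'll release and back off.

Emit:
move_arm:
  commands:
    - [[0, 0, 0], [0, 0, 0], 0.2]
    - [[0, 0, 0], [0, 0, 0], 0.2]
    - [[0, 0, 0], [0, 0, 0], 0.2]
    - [[0, 0, 0.5], [0, 0, 0], 0.2]
    - [[0, 0, 0.9], [0, 0, 0], 0.2]

```text
clock: 19.95
tcp_pos: [0.6569, 0.0403, 0.1117]
orientation: [-0.002, 0.675, 0.737, -0.002]
wrist_force: [0.8, -0.1, -0.0]
finger_gap: 0.0511
```

Emit:
move_arm:
  commands:
    - [[-0.5, -0.8, 1], [0, 0, 0], 0.2]
    - [[-0.5, -0.8, 0.5], [0, 0, 0], 0.2]
    - [[-0.5, -0.8, 0], [0, 0, 0], 0.2]
    - [[0, 0, 0], [0, 0, 0], 0.2]

```text
clock: 20.35
tcp_pos: [0.5996, -0.0562, 0.1721]
orientation: [0.001, 0.677, 0.736, -0.0]
wrist_force: [0.1, 0.4, -0.0]
finger_gap: 0.051
```

Run:
```python
from h import *
d=wsnap('w12.png'); print(d['tcp'][:3,3],yaw()); print('mould z');wdots(d,0.054,80); print('tray z');wdots(d,0.0285,80)
d=snap('top','t12.png');np.save('t12.npy',d)
d=snap('side','s12.png');np.save('s12.npy',d)
cv2.imwrite('pics/s12c.png',cv2.resize(d['frame'][180:300,230:400,::-1],(765,540),interpolation=cv2.INTER_CUBIC))
print(env.get_state()['clock'])
```

```text
[ 0.59963912 -0.0561859   0.17212358] 94.83374506076046
mould z
blue [416.5  52.5] 297 [0.6503 0.0828 0.054 ]
blue [446.3 452.5] 699 [ 0.7477 -0.2694  0.054 ]
orange [401.9 124.3] 22423 [0.6451 0.0332 0.054 ]
orange [113.6 114.9] 316 [0.4441 0.0312 0.054 ]
orange [414.6 176.4] 338 [ 6.579e-01 -4.000e-04  5.400e-02]
tray z
blue [416.5  52.5] 297 [0.6562 0.0886 0.0285]
blue [446.3 452.5] 699 [ 0.7639 -0.3006  0.0285]
orange [401.9 124.3] 22423 [0.6505 0.0337 0.0285]
orange [113.6 114.9] 316 [0.4284 0.0316 0.0285]
orange [414.6 176.4] 338 [ 0.6647 -0.0034  0.0285]
20.5
```

View pics/w12.png

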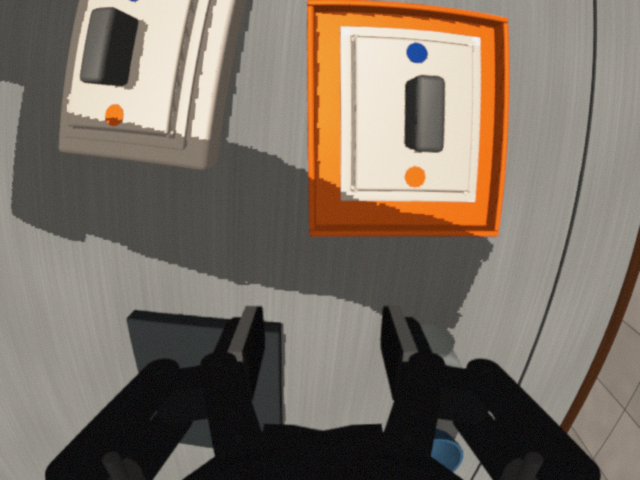

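View pics/s12c.png

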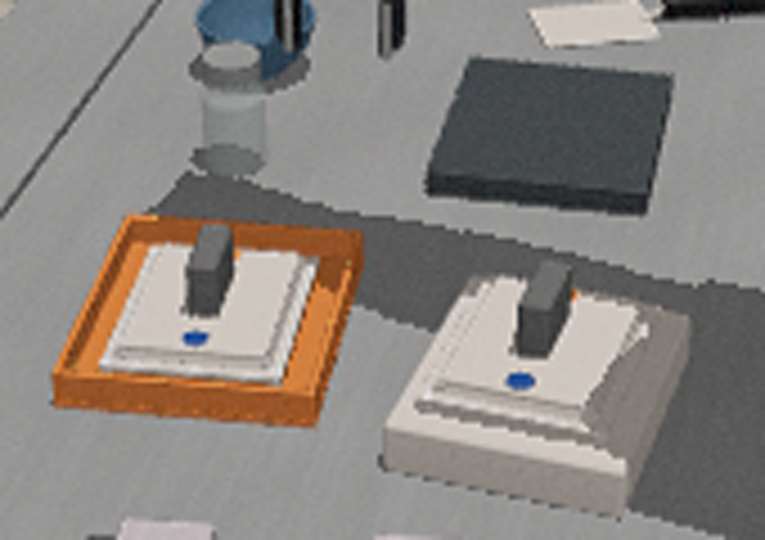

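View pics/t12.png

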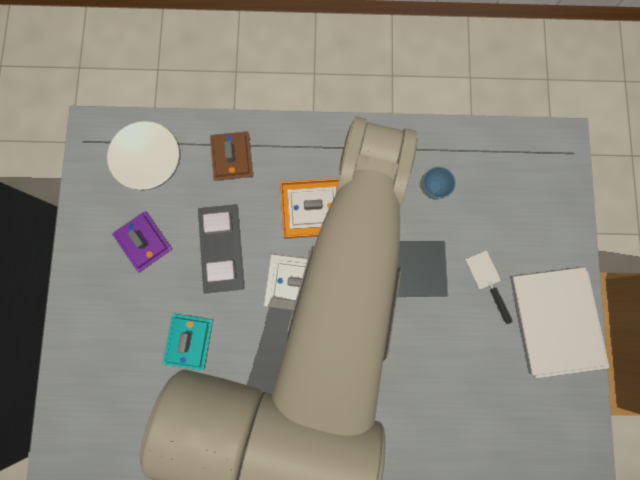

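The tray lid lies at (0.660, 0.043) inside the tray, and the mould lid is unchanged. The bowl, paddle and shaker stand where they were. I'll let everything settle and then hand in.

Emit:
move_arm:
  commands:
    - [[0, 0, 0], [0, 0, 0], 0.2]
    - [[0, 0, 0], [0, 0, 0], 0.2]

```text
clock: 20.7
tcp_pos: [0.6013, -0.0519, 0.1701]
orientation: [-0.0, 0.675, 0.738, -0.0]
wrist_force: [0.9, 0.1, 0.6]
finger_gap: 0.0512
```

Run:
```python
from h import *
a=load('s9.npy');b=eyes.read_camera('side')
for d in (a,b):
    h=masks(d['frame']);m=(h[:,:,0]>100)&(h[:,:,0]<125)&(h[:,:,1]>120);mm=np.zeros_like(m);mm[180:300,230:380]=m[180:300,230:380]
    print([(c,s[4]) for c,s in blobs(mm,6)[0]])
print(job.hand_in())
```

```text
[(array([345.2, 264. ]), np.int32(16))]
[(array([288.1, 193.4]), np.int32(7)), (array([273. , 254.5]), np.int32(10)), (array([345.3, 264.1]), np.int32(15))]
the job is handed in; nothing more can be done
None
```

I set the near lid on the slab and pressed its blue dot, then its orange dot. Both ends took the load at the same height (TCP z 0.0586 m) and the lid did not tilt, so it is the true one. I fitted it over the mould and laid the other lid in the orange tray, handing in at about 20.8 s.

- **Mould lid:** the last check put it about 1 mm from the mould's centre with lengths in line, and contact came at the expected seated height. Its blue dot did not move between release and hand-in.
- **Tray lid:** it lies about 6 mm from the tray's centre. It touched the floor at the height expected of a warped lid. I did not rock it myself.
- **Other items:** the bowl and paddle looked unmoved in the last top view. The arm hid the shaker there, but the side view showed it standing. I checked these by eye only.
- **Disagreements:** the top and side cameras differed by about 3 mm on lid and mould positions, so I used averages refined by the wrist camera. The TCP height rose 3 to 5 mm while the gripper closed on each handle, and I allowed for it when lowering.

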